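# Seat the registration pin in a plaster mask mould

### The job

Take the long plain wooden pin from the pin rack and stand it in the blind socket hidden somewhere in the bottom of the mould's round well: feel for the socket by sliding the pin's foot gently over the well's bottom, let it drop in, and seat it fully home. Plaster chips, so keep a light hand (always under 25 N on the mould), and let go of the pin standing upright in its socket, without upsetting the other pins or the things on the bench.

Things in the scene. Friction and masses are not known exactly. Their poses are not given: they have to be found in the camera images.
- pin_mid (a point): centre (half-way up) of the pin to be seated: a plain straight round dowel of light wood, 16 mm thick, 110 mm long, no head, foot edge slightly chamfered, about 35 g (varies). It stands upright in a rack hole, lowest 26 mm inside; 84 mm stick out and its top is 120 mm above the bench. Which pin stands in which hole varies. The point's z axis runs up along the pin.
- pin_tip (a point): centre of the foot (lower end) of that same long plain pin, 55 mm below pin_mid
- pin: the same long plain pin; origin at the centre of its foot, z up along it
- rack: fixed dark wooden pin rack, 60 mm (its x) by 196 mm (its y), 36 mm high; origin at the centre of its underside on the bench. Three holes in a row along its y axis at -65, 0 and +65 mm, 18 mm wide, 26 mm deep (bottoms 10 mm above the bench). Closing the fingers along the rack's x axis leaves most room.
- mould: fixed plaster mould block, 290 mm (its x) by 134 mm (its y), 50 mm high, with a large varnished round hollow (112 mm wide) and a smaller round well (44 mm wide, 10 mm deep). Origin on the bench straight below the well's centre; its x axis points from the well to the hollow's centre, 140 mm away.
- well (a point): centre of the mould's well, at the height of its bottom when nothing presses on it (40 mm above the bench, 10 mm below the mould's top). In that bottom is the blind socket: a round hole 18 mm wide and 18 mm deep. Its place is not measured: its centre lies 3 to 9 mm from this point, in any direction, and differs every time. The seated pin stands 82 mm out of the mould's top.
- well_bottom (a point): the same point as well, listed for how the bottom feels: it is a plaster plate, dark with old varnish, bedded on a cushion. It starts to sink under about 2 N and then gives about 1 mm for each 1.2 N, at most 10 mm (about 14 N), and springs back when let go; it does not give sideways. This point does not move with it.
- short_pin: not to be moved: a plain light-wood pin in the rack, 16 mm thick but only 70 mm long; origin at its foot
- necked_pin: not to be moved: a light-wood pin in the rack, 101 mm tall, foot 16 mm thick, thin 9 mm neck and an 18 mm ball on top; origin at its foot
- jar_a: bystander, small dark paint jar, 60 mm wide, 62 mm tall, white lid; origin under it
- jar_b: bystander, dark paint jar, 72 mm wide, 85 mm tall; origin under it
- jar_c: bystander, dark paint jar, 72 mm wide, 85 mm tall; origin under it
- cork_block: bystander, cork sanding block 80 x 50 x 30 mm; origin under it
- roller_core: bystander, cardboard core 40 mm wide, 45 mm tall; origin under it
- water_cup: bystander, white cup 76 mm wide, 85 mm tall; origin under it
Not all that is in view belongs to the job. Leave any red or turquoise look-alike of the pin alone.

How it is judged:
On the way, in this order (a step that is already met when the one before it is completed fails the run):
1. the long pin is lifted clear of the rack (height (world z) of pin_tip above 0.042 m), for 0.1 s.
2. the pin's foot has dropped into the socket, at least 14.5 mm below the well's bottom (z of pin_tip in the frame of well below -0.0145 m and horizontal distance between pin_tip and well below 0.016 m), for 0.2 s.
At the end, for the whole second after the job is handed in: The long plain pin stands in the socket of the mould's well, its foot at least 14.5 mm below the well's bottom (18 mm is fully home), within 0.12 rad of upright, released and at rest (all of step 2 and angle between pin_mid's own z axis and vertical below 0.12 rad and linear speed of pin below 0.02 m/s and contact force between the fingers and pin below 0.05 N); the robot touches nothing.
It fails at once if the pin pressed the mould with more than 25 N (contact force between pin and mould above 25 N).
It fails at once if the fingers or arm pressed the mould with more than 25 N (contact force between any of the fingers, the arm and mould above 25 N).
It fails at once if the pin was tipped over (angle between pin_mid's own z axis and vertical above 0.8 rad).
It fails at once if another pin was taken or knocked out of the rack, or a thing on the bench was pushed more than 30 mm (distance of any of jar_a, jar_b, jar_c, cork_block, roller_core, water_cup from where it was at the start of the episode above 0.03 m or distance of any of short_pin, necked_pin from where it was at the start of the episode above 0.02 m).
It also fails if it takes over 72 s, if anything falls off the work surface, if the arm or the gripper's body presses on something with over 40 N, if the wrist force passes 120 N, or if a joint passes its speed limit or range.

### The arm

A 6-joint arm with a two-finger parallel gripper is mounted at the origin on the work surface. World frame = base frame: x ahead of the robot, y to its left, z up, the work surface at z = 0. Lengths are in m, angles in rad, forces in N, time in s.
With the tool pointing down it reaches from about 0.35 to 0.975 m from the base axis. Payload 4.9 kg.
Tool frame: the origin (TCP) lies at the very end of the fingers, on their centre line; the grasp point (between the pads) lies 19 mm behind it; z points along the fingers, y is the line along which they close (so a half turn about z gives the same grasp; the last joint's range is limited). The gripper opens to 85 mm and grips with 20 to 120 N. Pads are 22 mm wide; open, the fingers measure 114 mm over their backs; the gripper's body (76 mm by 85 mm) begins 54 mm behind the grasp point. The pads swing forward as they close: fully open they stand 13 mm farther back than shut.
Start: joints at [-1.455, 0.053, 1.613, -0, 1.476, -0.119], TCP at [0.145, -0.608, 0.231] pointing down, gripper open.
Joint ranges: [-3.01, 3.01], [-1.01, 2.22], [0.06, 2.58], [-1.02, 4.17], [0.09, 2.62], [-3.14, 3.14]. Speed limits (rad/s): [2.57, 2.57, 3.14, 3.14, 3.14, 3.14].

### API

Orientations are given as a rotation vector (axis times angle).
In Python, from station import ctrl, imaging gives the robot as it stands.
- The arm moves only by the tool play_rows, never from a script. Its argument "series" is a list of rows, each a list of 3 entries, a list of its own where there are three numbers: the opening, from 0 (shut) to 1 (fully open), then the shift along the tool's x, y, z each as a share of 0.05 m, from -1 to 1, then the turn, a rotation vector about the tool's x, y, z each as a share of 8 degrees, from -1 to 1. In form: [[grip, [dx, dy, dz], [ax, ay, az]], ...]. A call has 1 to 8 rows; each row shifts and turns the commanded pose from where the row before left it, along the tool's axes as they then stand; what a row does not reach is not made up. A row lasts 1/8 s, in which the tool goes at most 62.5 mm and 10.7 degrees, less where a joint would pass 70% of its speed; a pose out of reach is approached as far as the arm can. A call with a number of a shift or a turn outside -1 to 1 is refused whole. A call with a gripper value outside its range is refused whole. The fingers move at their own pace and stop on an object; "force" is the grip in N (left out, the last holds). Time passes only in rows, so rows that do not move let the fingers close. It gives the time, the measured TCP pose, the force, the opening and the grip force at its end, in the units of the state.
- ctrl.get_obs(): the state, without advancing time (a new reading comes with each control period).
- imaging.get_image(name): name is "side" or "top"; returns a dict with "color" (480x640x3 uint8, blue, green, red), "fx", "fy", "cx", "cy" (pixels), "extrinsics" (4x4, takes a point from world to camera coordinates). Camera axes: x right, y down, z forward; pixel columns grow to the right and rows downward; lengths in m; the calibration is good to about 2 mm. A picture is of the moment at which its call begins. There is no depth.
- ctrl.finish_job(): hands the job in; it is judged then, once.
The state is a dict: "t": time; "q": joint angles; "dq": joint speeds; "effort": joint torques, N m; "tool_pos": TCP position; "tool_rot": TCP orientation; "contact_force": force on the tool from outside, world axes, zero at the start; "wrist_torque": the same for the moment, N m; "opening": finger opening in m; "grip_force": force on a finger pad.
Only numpy, scipy, OpenCV 4.12 (cv2) and the standard library are available. Lean on these libraries where they do the work, as an engineer would, in place of code of your own. Each camera call takes 0.05 s, during which the arm holds its last target. There are 200 camera calls.

## Working session

There is one attempt and no reset: what is moved stays moved. The work goes in short steps, Python scripts to look and compute and a tool call to move; the robot and the scene stay as the last step left them, time stands still between calls to the robot, and variables do not carry over. Pictures are saved under pics/ and viewed, at most 10 in all, crops included, and the job is handed in when it is done.

Besides the shell and the picture viewer there is one more tool, called as name(argument=value, ...) on one line, values as JSON. play_rows: Moves the arm, as the interface text tells. Shift numbers are shares of 0.05 m and turn numbers shares of 8 degrees, none past 1 either way. Its arguments: {"type":"object","properties":{"series":{"type":"array"},"force":{"type":"number"}},"required":["series"]}

```bash
mkdir -p pics
python3 - <<'E'
from station import ctrl, imaging
import cv2,numpy as np
for n in("top","side"):
    d=imaging.get_image(n); cv2.imwrite(f"pics/{n}0.png",d["color"])
    print(n,d["fx"],d["fy"],d["cx"],d["cy"],np.round(d["extrinsics"],4).tolist())
o=ctrl.get_obs();print(o)
E
```

```text
top 485.8578712381485 485.8578712381485 325.0440036750247 238.9102586342099 [[0.0003, -1.0, 0.0032, -0.0122], [-0.9814, -0.0009, -0.1921, 0.6013], [0.1921, -0.0031, -0.9814, 1.1788], [0.0, 0.0, 0.0, 1.0]]
side 526.8870045154206 526.8870045154206 306.909440405583 247.20042010746886 [[-0.9961, -0.0879, -0.0005, 0.5763], [-0.0438, 0.5009, -0.8644, 0.0919], [0.0762, -0.861, -0.5028, 1.2681], [0.0, 0.0, 0.0, 1.0]]
{'t': 0.1, 'q': array([-1.45500906e+00,  5.33090076e-02,  1.61418206e+00, -2.33015288e-05,
        1.47599533e+00, -1.18989109e-01]), 'dq': array([-0.00026653, -0.0006298 , -0.00270017, -0.00085599, -0.00067811,
       -0.00201487]), 'effort': array([ 4.78968796e-04, -3.94907212e+01, -3.71362424e+01, -1.25316178e-04,
        3.95401090e-03, -1.34561343e-06]), 'tool_pos': array([ 0.14532483, -0.60727967,  0.23015954]), 'tool_rot': array([-3.11809079e+00, -3.67721151e-01,  3.16529440e-05]), 'contact_force': array([-0.90888267,  0.41630042, -0.93562513]), 'wrist_torque': array([0.01345377, 0.03685827, 0.02581835]), 'grip_force': 0.0, 'opening': 0.08573034217501871}
```

View pics/top0.png

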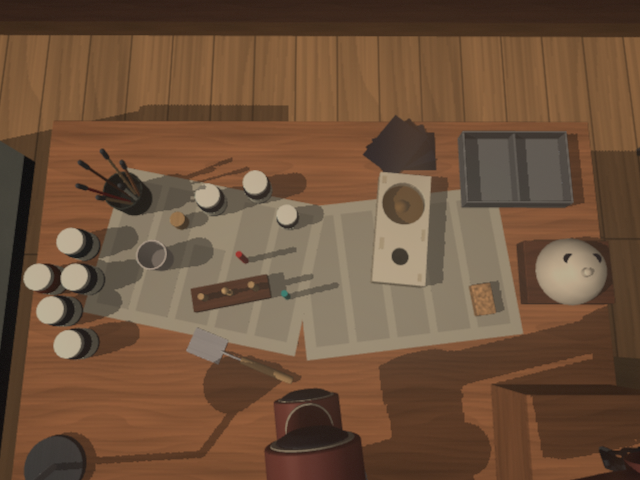

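View pics/side0.png

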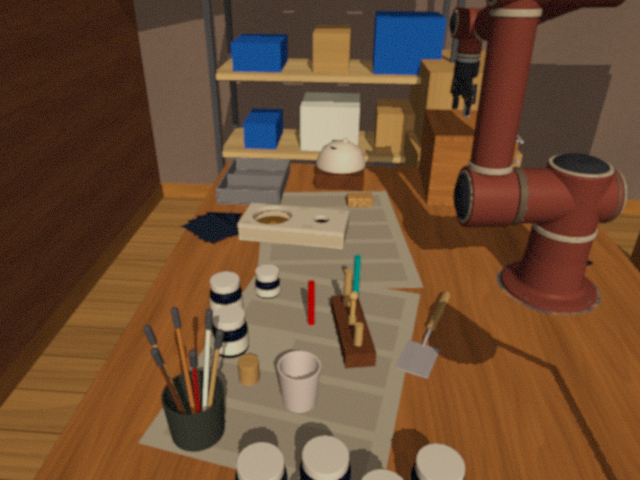

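The top view shows the rack around (231,293) with pins at (200,296), (227,291) and (251,285), the well at (400,257) and the hollow at (403,203). The side view shows the pins at about (348,275), (352,300) and (359,330), with red and turquoise decoys at (311,300) and (357,272). I'll enlarge both views.

```bash
cat > h.py <<'E'
import numpy as np,cv2
from station import ctrl,imaging
def ray(d,u,v,z):
    E=np.array(d["extrinsics"]);R=E[:3,:3];c=-R.T@E[:3,3]
    r=R.T@np.array([(u-d["cx"])/d["fx"],(v-d["cy"])/d["fy"],1]);return c+r*(z-c[2])/r[2]
def proj(d,p):
    E=np.array(d["extrinsics"]);q=E[:3,:3]@np.array(p)+E[:3,3];return np.array([d["cx"]+d["fx"]*q[0]/q[2],d["cy"]+d["fy"]*q[1]/q[2]])
E
python3 - <<'E'
from h import *
t=cv2.imread("pics/top0.png");s=cv2.imread("pics/side0.png")
a=cv2.resize(t[265:325,180:300],(800,400),interpolation=cv2.INTER_CUBIC)
b=cv2.resize(t[165:295,360:440],None,fx=600/130,fy=600/130,interpolation=cv2.INTER_CUBIC)
c=cv2.resize(s[250:375,315:395],None,fx=600/125,fy=600/125,interpolation=cv2.INTER_CUBIC)
cv2.imwrite("pics/c1.png",cv2.convertScaleAbs(a,alpha=1.6)); cv2.imwrite("pics/c2.png",cv2.convertScaleAbs(np.hstack([b,c]),alpha=1.4))
E
```

```text
(no output)
```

View pics/c1.png

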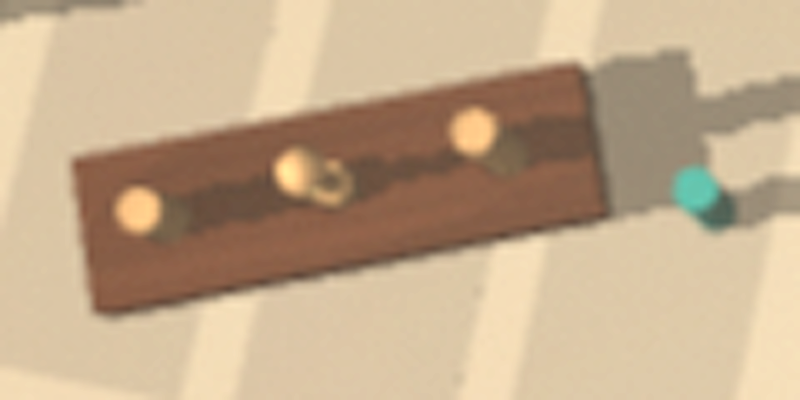

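View pics/c2.png

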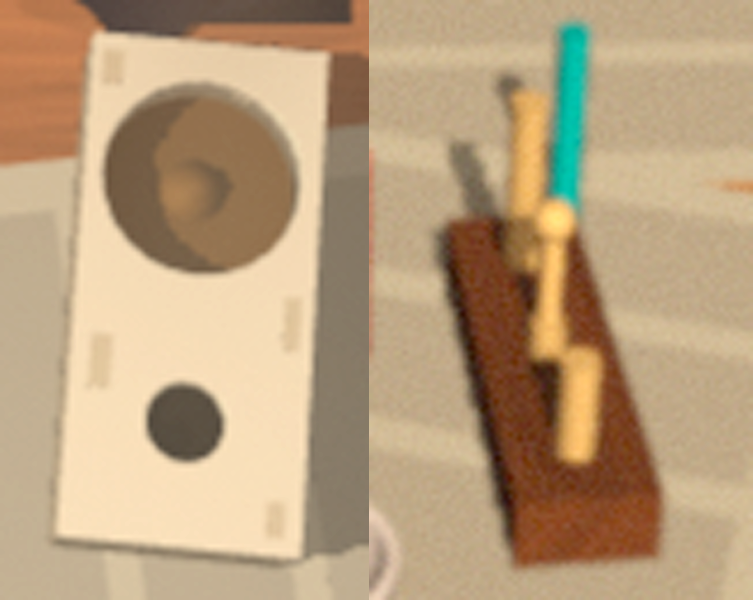

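Candidates in the top view are (251,285), (227,291) and (200,296). The side view shows (251,285) as the tallest plain pin, (227,291) as the ball-topped one and (200,296) as short, so the long pin is (251,285). The turquoise one at (285,294) stands outside the rack.

Run:
```python
from h import *
d=imaging.get_image("top");s=imaging.get_image("side")
k=20/3;f=lambda u,v:(180+(u+.5)/k-.5,265+(v+.5)/k-.5)
C=np.array([ray(d,*f(*p),.036) for p in[(75,158),(582,64),(607,215),(100,313)]])
rc=C.mean(0);print("rack c",rc,[np.linalg.norm(C[i]-C[i-1]).round(4) for i in range(4)])
ax=(C[0]+C[3]-C[1]-C[2]);yaw=np.arctan2(ax[1],ax[0]);ax/=np.linalg.norm(ax);print("rack long axis deg",np.degrees(yaw))
L=ray(d,*f(474,131),.12);print("long",L,"from rack",rc-ax*.065,"short",ray(d,*f(139,210),.08),rc+ax*.065)
print("long top in side",proj(s,L), "exp crop",(proj(s,L)-[315,250])*4.8+[369,0])
k2=600/130;g=lambda u,v:(360+(u+.5)/k2-.5,165+(v+.5)/k2-.5)
M=np.array([ray(d,*g(*p),.05) for p in[(95,32),(330,55),(303,557),(55,540)]])
print("mould",[np.linalg.norm(M[i]-M[i-1]).round(4) for i in range(4)],M.mean(0))
w=ray(d,*g(185,422),.05);h=ray(d,*g(201,177),.05);print("well",w,"hollow",h,np.linalg.norm(w-h))
print("well in side",proj(s,w))
tc=proj(d,[*ctrl.get_obs()['tool_pos']]);print(tc)
# refine well: dark blob centroid in side and top
for n,im,p in(("top",d,proj(d,w)),("side",s,proj(s,w))):
    u,v=p.astype(int);g_=cv2.cvtColor(im["color"],cv2.COLOR_BGR2GRAY)[v-14:v+15,u-20:u+21]
    big=cv2.resize(g_,None,fx=8,fy=8,interpolation=cv2.INTER_CUBIC)
    th,b=cv2.threshold(big,0,255,cv2.THRESH_BINARY_INV+cv2.THRESH_OTSU)
    n_,lab,st,ce=cv2.connectedComponentsWithStats(b);i=lab[112,160]
    x=(ce[i]+.5)/8-.5+[u-20,v-14];print(n,p,x,st[i]/8,ray(im,*x,.05))
```

```text
rack c [0.46663767 0.22700772 0.036     ] [np.float64(0.0598), np.float64(0.1956), np.float64(0.0586), np.float64(0.1941)]
rack long axis deg 100.80532843234877
long [0.47955192 0.16474165 0.12      ] from rack [0.47882339 0.16316018 0.036     ] short [0.45453147 0.29255694 0.08      ] [0.45445194 0.29085526 0.036     ]
long top in side [347.07552945 270.96453347] exp crop [522.96254138 100.62976064]
mould [np.float64(0.292), np.float64(0.1344), np.float64(0.2876), np.float64(0.1355)] [ 0.63303263 -0.21039364  0.05      ]
well [ 0.55866788 -0.20205593  0.05      ] hollow [ 0.69849921 -0.21516902  0.05      ] 0.14044483746237288
well in side [320.44886924 219.42036129]
[619.81517029 444.14566307]
top [399.69166667 256.04166667] [399.54875921 256.12621449] [  12.75     6.125   16.75    17.    1781.875] [ 0.55844963 -0.20168535  0.05      ]
side [320.44886924 219.42036129] [321.45859375 220.61116536] [ 14.     13.625  15.5     5.125 480.   ] [ 0.55542096 -0.19512812  0.05      ]
```

```bash
cat >> h.py <<'E'
from scipy.spatial.transform import Rotation as Ro
def plan(P,yaw,n,p0=None,yaw0=None,g=1):
    """rows: tool pointing down, tool x at world yaw (deg)"""
    o=ctrl.get_obs()
    R=Ro.from_rotvec(o["tool_rot"]) if yaw0 is None else Ro.from_euler("z",yaw0,degrees=True)*Ro.from_euler("x",180,degrees=True)
    p=o["tool_pos"] if p0 is None else np.array(p0)
    T=Ro.from_euler("z",yaw,degrees=True)*Ro.from_euler("x",180,degrees=True)
    w=(R.inv()*T).as_rotvec()/n;rows=[];st=(np.array(P)-p)/n
    for i in range(n):
        rows.append([g,np.round(R.inv().apply(st)/.05,2).tolist(),np.round(np.degrees(w)/8,2).tolist()]);R=R*Ro.from_rotvec(w)
    print(str(rows).replace("-0.0,","0,").replace("-0.0]","0]"))
def st():
    o=ctrl.get_obs();R=Ro.from_rotvec(o["tool_rot"]).as_matrix()
    print(o["t"],o["tool_pos"].round(4),"yaw",np.degrees(np.arctan2(R[1,0],R[0,0])).round(2),"z",R[:,2].round(4),"F",o["contact_force"].round(2),"M",o["wrist_torque"].round(3),o["opening"].round(4),o["grip_force"].round(1))
E
python3 -c "
from h import *
st();plan([.42,-.33,.24],50,8);plan([.479,.164,.2],100.8,11,[.42,-.33,.24],50)"
```

```text
Traceback (most recent call last):
  File "h.py", line 21, in st
    print(o["t"],o["tool_pos"].round(4),"yaw",np.degrees(np.arctan2(R[1,0],R[0,0])).round(2),"z",R[:,2].round(4),"F",o["contact_force"].round(2),"M",o["wrist_torque"].round(3),o["opening"].round(4),o["grip_force"].round(1))
                                                                                                                                                                                ^^^^^^^^^^^^^^^^^^
AttributeError: 'float' object has no attribute 'round'
```

```bash
sed -i 's/o\["opening"\].round(4),o\["grip_force"\].round(1)/round(o["opening"],4),round(o["grip_force"],1)/' h.py
python3 -c "
from h import *
st();plan([.42,-.33,.24],50,8);plan([.479,.164,.2],100.8,11,[.42,-.33,.24],50)"
```

```text
0.2 [ 0.1453 -0.6075  0.2305] yaw 13.45 z [-1.0e-04  1.3e-03 -1.0e+00] F [-0.33 -0.39 -0.19] M [ 0.047 -0.015 -0.004] 0.0856 0.0
[[1, [0.83, -0.51, -0.02], [0, 0, -0.57]], [1, [0.87, -0.45, -0.02], [0, 0, -0.57]], [1, [0.9, -0.38, -0.02], [0, 0, -0.57]], [1, [0.93, -0.3, -0.02], [0, 0, -0.57]], [1, [0.95, -0.23, -0.02], [0, 0, -0.57]], [1, [0.96, -0.15, -0.02], [0, 0, -0.57]], [1, [0.97, -0.08, -0.02], [0, 0, -0.57]], [1, [0.98, 0.0, -0.02], [0, 0, -0.57]]]
[[1, [0.76, -0.5, 0.07], [0.0, 0.0, -0.58]], [1, [0.79, -0.43, 0.07], [0.0, 0.0, -0.58]], [1, [0.83, -0.37, 0.07], [0.0, 0.0, -0.58]], [1, [0.85, -0.3, 0.07], [0.0, 0.0, -0.58]], [1, [0.87, -0.23, 0.07], [0.0, 0.0, -0.58]], [1, [0.89, -0.16, 0.07], [0.0, 0.0, -0.58]], [1, [0.9, -0.09, 0.07], [0.0, 0.0, -0.58]], [1, [0.9, -0.01, 0.07], [0.0, 0.0, -0.58]], [1, [0.9, 0.06, 0.07], [0.0, 0.0, -0.58]], [1, [0.89, 0.13, 0.07], [0.0, 0.0, -0.58]], [1, [0.88, 0.2, 0.07], [0.0, 0.0, -0.58]]]
```

play_rows(series=[[1,[0.83,-0.51,-0.02],[0,0,-0.57]],[1,[0.87,-0.45,-0.02],[0,0,-0.57]],[1,[0.9,-0.38,-0.02],[0,0,-0.57]],[1,[0.93,-0.3,-0.02],[0,0,-0.57]],[1,[0.95,-0.23,-0.02],[0,0,-0.57]],[1,[0.96,-0.15,-0.02],[0,0,-0.57]],[1,[0.97,-0.08,-0.02],[0,0,-0.57]],[1,[0.98,0,-0.02],[0,0,-0.57]]])

```text
t: 1.2
tool_pos: [0.4211, -0.329, 0.2392]
tool_rot: [2.846, 1.33, 0.0]
contact_force: [-0.2, -0.6, 0.0]
opening: 0.0856
grip_force: 0.0
```

play_rows(series=[[1,[0.76,-0.5,0.07],[0,0,-0.58]],[1,[0.79,-0.43,0.07],[0,0,-0.58]],[1,[0.83,-0.37,0.07],[0,0,-0.58]],[1,[0.85,-0.3,0.07],[0,0,-0.58]],[1,[0.87,-0.23,0.07],[0,0,-0.58]],[1,[0.89,-0.16,0.07],[0,0,-0.58]],[1,[0.9,-0.09,0.07],[0,0,-0.58]],[1,[0.9,0,0.07],[0,0,-0.58]]])

```text
t: 2.2
tool_pos: [0.463, 0.03, 0.2112]
tool_rot: [2.275, 2.166, 0.0]
contact_force: [1.0, -0.2, 0.2]
opening: 0.0858
grip_force: 0.0
```

play_rows(series=[[1,[0.9,0.06,0.07],[0,0,-0.58]],[1,[0.89,0.13,0.07],[0,0,-0.58]],[1,[0.88,0.2,0.07],[0,0,-0.58]],[1,[0,0,0],[0,0,0]],[1,[0,0,0],[0,0,0]]])

```text
t: 2.82
tool_pos: [0.4785, 0.1625, 0.2006]
tool_rot: [1.999, 2.424, -0.001]
contact_force: [-0.9, 0.1, -0.7]
opening: 0.0855
grip_force: 0.0
```

```bash
python3 -c "
from h import *
st();plan([.479,.164,.14],100.8,2);a=imaging.get_image('top')['color'];b=imaging.get_image('side')['color']
r=lambda i:cv2.convertScaleAbs(cv2.resize(i,(400,480),interpolation=cv2.INTER_CUBIC),alpha=1.5)
cv2.imwrite('pics/a1.png',np.hstack([r(a[220:340,180:280]),r(b[190:370,280:430])]))"
```

```text
2.825 [0.4785 0.1625 0.2006] yaw 100.97 z [-5.e-04 -6.e-04 -1.e+00] F [-0.92  0.06 -0.72] M [-0.034  0.012  0.02 ] 0.0855 0.0
[[1, [0.01, 0.01, 0.61], [0, 0.0, 0.01]], [1, [0.01, 0.01, 0.61], [0, 0.0, 0.01]]]
```

View pics/a1.png

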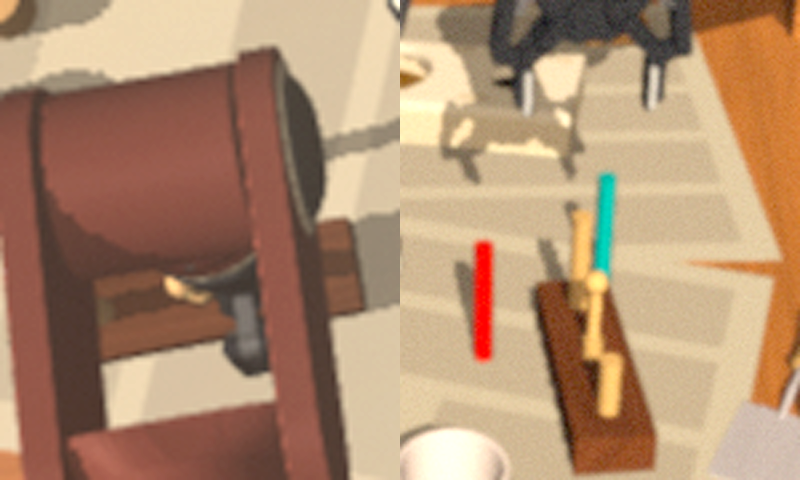

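The gripper sits straight over the long pin, with fingertips at crop (527,90) and (652,90) and the pin top at (582,215). Next I descend and grip.

play_rows(series=[[1,[0.02,0.02,0.5],[0,0,0]],[1,[0.02,0,0.5],[0,0,0]],[1,[0,0,0.5],[0,0,0]],[1,[0,0,0.5],[0,0,0]],[1,[0,0,0.5],[0,0,0]],[1,[0,0,0.35],[0,0,0]],[1,[0,0,0],[0,0,0]]])

```text
t: 3.8
tool_pos: [0.4783, 0.1641, 0.057]
tool_rot: [-1.999, -2.421, 0.004]
contact_force: [0.4, -0.1, 0.6]
opening: 0.0856
grip_force: 0.0
```

play_rows(series=[[0,[0,0,0],[0,0,0]],[0,[0,0,0],[0,0,0]],[0,[0,0,0],[0,0,0]],[0,[0,0,0],[0,0,0]],[0,[0,0,0],[0,0,0]],[0,[0,0,0],[0,0,0]],[0,[0,0,0],[0,0,0]],[0,[0,0,0],[0,0,0]]], force=40)

```text
t: 4.8
tool_pos: [0.4796, 0.165, 0.0588]
tool_rot: [1.999, 2.423, 0.001]
contact_force: [-0.7, 0.5, 5.0]
opening: 0.0149
grip_force: 39.3
```

```bash
python3 -c "
from h import *
st()"
```

```text
4.8 [0.4796 0.165  0.0588] yaw 100.97 z [ 7.e-04  2.e-04 -1.e+00] F [-0.68  0.46  4.95] M [ 0.019  0.182 -0.057] 0.0149 39.3
```

play_rows(series=[[0,[0,0,-0.2],[0,0,0]],[0,[0,0,-0.4],[0,0,0]],[0,[0,0,-0.5],[0,0,0]],[0,[0,0,-0.5],[0,0,0]],[0,[0,0,-0.5],[0,0,0]],[0,[0,0,-0.5],[0,0,0]],[0,[0,0,-0.4],[0,0,0]],[0,[0,0,0],[0,0,0]]])

```text
t: 5.8
tool_pos: [0.4802, 0.1651, 0.2102]
tool_rot: [1.997, 2.422, 0.004]
contact_force: [-0.1, -0.6, -0.0]
opening: 0.0146
grip_force: 39.2
```

```bash
python3 -c "
from h import *
st();plan([.5583,-.2015,.2],101,10,g=0)"
```

```text
5.8 [0.4802 0.1651 0.2102] yaw 100.97 z [ 3.5e-03  6.0e-04 -1.0e+00] F [-0.08 -0.64 -0.  ] M [-0.017 -0.028 -0.004] 0.0146 39.2
[[0, [-0.75, 0.01, 0.02], [0.0, 0.0, 0]], [0, [-0.75, 0.01, 0.02], [0.0, 0.0, 0]], [0, [-0.75, 0.01, 0.02], [0.0, 0.0, 0]], [0, [-0.75, 0.01, 0.02], [0.0, 0.0, 0]], [0, [-0.75, 0.01, 0.02], [0.0, 0.0, 0]], [0, [-0.75, 0.01, 0.02], [0.0, 0.0, 0]], [0, [-0.75, 0.01, 0.02], [0.0, 0.0, 0]], [0, [-0.75, 0.01, 0.02], [0.0, 0.0, 0]], [0, [-0.75, 0.01, 0.02], [0.0, 0.0, 0]], [0, [-0.75, 0.01, 0.02], [0.0, 0.0, 0]]]
```

play_rows(series=[[0,[-0.4,0,0],[0,0,0]],[0,[-0.8,0.01,0],[0,0,0]],[0,[-0.8,0.01,0],[0,0,0]],[0,[-0.8,0.01,0],[0,0,0]],[0,[-0.8,0.01,0],[0,0,0]],[0,[-0.8,0.01,0],[0,0,0]],[0,[-0.8,0.01,0],[0,0,0]],[0,[-0.8,0.01,0.1],[0,0,0]]])

```text
t: 6.8
tool_pos: [0.5395, -0.1301, 0.202]
tool_rot: [-1.998, -2.422, 0.001]
contact_force: [0.3, 0.2, -0.3]
opening: 0.0151
grip_force: 39.2
```

play_rows(series=[[0,[-0.8,0.01,0.3],[0,0,0]],[0,[-0.5,0,0.5],[0,0,0]],[0,[0,0,0.3],[0,0,0]],[0,[0,0,0.2],[0,0,0]],[0,[0,0,0],[0,0,0]],[0,[0,0,0],[0,0,0]],[0,[0,0,0],[0,0,0]]])

```text
t: 7.68
tool_pos: [0.5533, -0.1925, 0.1395]
tool_rot: [1.997, 2.423, 0.001]
contact_force: [-0.2, -0.0, -0.9]
opening: 0.015
grip_force: 39.2
```

```bash
python3 -c "
from h import *
st();plan([.5583,-.2015,.11],101,1,g=0)
d=imaging.get_image('top');s=imaging.get_image('side');o=ctrl.get_obs();p=o['tool_pos']
f=p-[0,0,.0488]
print('foot exp',proj(d,f),proj(s,f),'tcp',proj(d,p),proj(s,p),'well',proj(d,[.5583,-.2015,.05]),proj(s,[.5583,-.2015,.05]))
a=d['color'];b=s['color']
r=lambda i:cv2.convertScaleAbs(cv2.resize(i,(400,480),interpolation=cv2.INTER_CUBIC),alpha=1.5)
cv2.imwrite('pics/a2.png',np.hstack([r(a[200:296,360:440]),r(b[150:246,280:360])]))"
```

```text
7.675 [ 0.5533 -0.1925  0.1395] yaw 101.01 z [ 1.8e-03 -9.0e-04 -1.0e+00] F [-0.2  -0.03 -0.89] M [-0.008  0.041  0.008] 0.015 39.2
[[0, [-0.2, 0.06, 0.59], [0.01, 0.01, 0.0]]]
foot exp [398.44708006 255.68214097] [322.44493781 207.82947625] tcp [401.57246974 252.41829998] [322.70716311 191.33613914] well [399.47774332 256.18420178] [320.56826284 219.51708619]
```

View pics/a2.png

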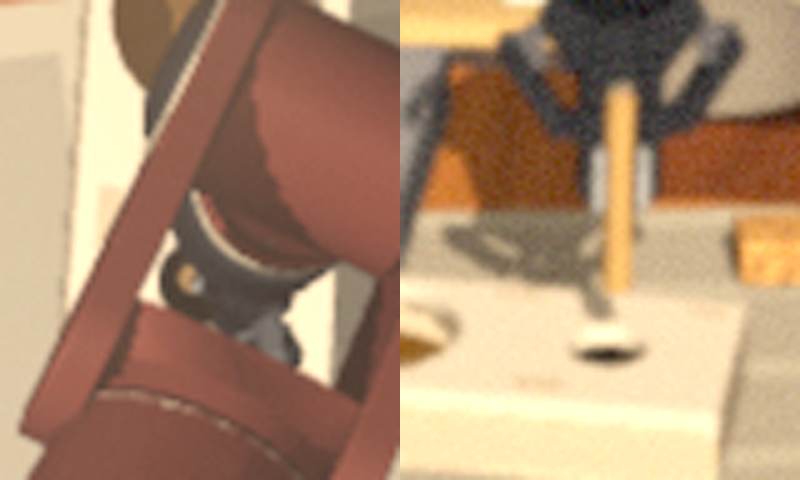

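The pin is upright in the grip, with its foot at side crop (620,290), just behind the well rim at (607,342). I'll check the first top picture for any brightness contrast in the well, then touch down.

```bash
python3 -c "
from h import *
g=cv2.imread('pics/top0.png').sum(2)
print(g[246:268,388:412])"
```

```text
[[466 467 468 468 467 466 465 465 467 467 467 466 466 467 468 466 468 466
  467 466 466 466 466 466]
 [468 466 471 468 468 469 467 467 454 432 410 401 419 435 449 466 467 467
  465 465 467 466 466 466]
 [469 467 468 469 468 470 452 410 352 305 281 267 288 313 348 398 449 469
  464 466 467 469 467 467]
 [468 469 469 470 468 448 384 287 208 184 180 176 177 189 209 270 359 436
  461 466 466 467 466 468]
 [468 468 468 470 448 374 261 187 171 171 175 171 170 174 172 174 234 328
  420 464 465 467 469 467]
 [471 468 467 469 404 258 175 166 168 174 170 171 171 173 171 173 175 210
  337 445 473 468 468 467]
 [468 470 468 437 327 178 167 166 171 169 172 173 172 171 171 172 170 168
  253 394 467 467 468 467]
 [470 468 471 404 256 165 167 168 172 169 174 172 173 172 173 174 168 172
  191 325 445 473 467 467]
 [471 468 468 387 207 165 165 172 169 173 172 170 172 172 169 169 169 171
  170 254 402 473 467 467]
 [471 471 468 376 176 163 165 171 172 170 167 170 169 171 169 170 169 169
  169 193 351 457 468 466]
 [467 471 467 376 177 164 165 167 168 167 168 164 169 168 172 171 169 172
  171 172 333 45
[... 422 characters left out ...]
72 469 471 444 336 178 164 162 163 166 165 163 165 169 168 166 171
  207 361 462 468 468 468]
 [469 471 470 469 469 424 303 197 162 165 165 162 168 170 167 167 168 202
  327 434 470 467 468 468]
 [471 472 469 469 470 462 430 351 238 168 166 167 164 169 167 169 213 333
  433 468 468 468 468 468]
 [472 469 469 469 472 470 470 449 392 325 274 238 215 229 262 334 392 438
  468 468 468 468 469 468]
 [471 471 468 471 472 472 470 469 462 440 420 404 395 401 414 442 467 468
  470 470 468 468 468 468]
 [472 471 470 471 471 470 469 472 469 472 469 471 469 471 469 469 471 468
  470 469 469 468 468 469]
 [472 471 469 471 470 470 472 473 470 470 471 472 469 470 468 468 469 469
  471 468 469 468 471 468]]
```

play_rows(series=[[0,[-0.2,0.06,0.3],[0,0,0]],[0,[0,0,0.3],[0,0,0]],[0,[0,0,0.2],[0,0,0]],[0,[0,0,0],[0,0,0]],[0,[0,0,0],[0,0,0]]])

```text
t: 8.4
tool_pos: [0.5577, -0.2019, 0.0985]
tool_rot: [1.999, 2.424, 0.0]
contact_force: [-0.3, 0.4, -1.8]
opening: 0.0151
grip_force: 39.2
```

```bash
python3 -c "
from h import *
st()"
```

```text
8.4 [ 0.5577 -0.2019  0.0985] yaw 100.98 z [ 2.e-04 -1.e-04 -1.e+00] F [-0.27  0.41 -1.8 ] M [-0.019  0.01  -0.035] 0.0151 39.2
```

There is a faint darker patch at about columns 393–401, rows 256–263. I'll fit an 18 mm disc to it, only to choose the order of the search, while touching down.

```bash
python3 -c "
from h import *
d=imaging.get_image('top');g=cv2.imread('pics/top0.png').sum(2).astype(float)
W=np.array([.5583,-.2015,.04]);P={}
for v in range(244,270):
  for u in range(386,414):
    q=ray(d,u,v,.04)-W
    if g[v,u]<176: P[u,v]=(q[0]*1e3,q[1]*1e3,g[v,u])
A=np.array(list(P.values()));print(len(A),A[:,:2].mean(0))
res=[]
for x in np.arange(-11,11.1,1):
  for y in np.arange(-11,11.1,1):
    m=np.hypot(A[:,0]-x,A[:,1]-y)<9
    r=A[m,2].var()*m.sum()+A[~m,2].var()*(~m).sum(); res.append((r,x,y,A[m,2].mean()-A[~m,2].mean()))
res.sort();print(np.round(res[:8],2), A[:,2].var()*len(A))"
```

```text
171 [ 1.09672462 -2.08283949]
[[1118.6    -6.      3.     -4.43]
 [1125.59   -7.      5.     -4.57]
 [1144.85   -7.      4.     -4.55]
 [1164.6    -8.      3.     -4.3 ]
 [1166.84   -8.      4.     -4.33]
 [1175.46   -6.      4.     -4.29]
 [1175.46   -6.      5.     -4.29]
 [1177.48   -9.      3.     -4.33]] 1720.2222222222226
```

play_rows(series=[[0,[0,0,0.06],[0,0,0]],[0,[0,0,0.06],[0,0,0]],[0,[0,0,0.06],[0,0,0]],[0,[0,0,0.04],[0,0,0]],[0,[0,0,0],[0,0,0]],[0,[0,0,0],[0,0,0]]])

```text
t: 9.2
tool_pos: [0.5577, -0.202, 0.0877]
tool_rot: [1.999, 2.423, 0.0]
contact_force: [-1.5, -0.1, 3.5]
opening: 0.015
grip_force: 39.5
```

The touch-down reads about 4 N with the plate just yielding. The best disc lies at about (-6.5, +4) mm from the well centre, so I slide that way first.

play_rows(series=[[0,[0.018,-0.017,0.01],[0,0,0]],[0,[0.018,-0.017,0],[0,0,0]],[0,[0.018,-0.017,0],[0,0,0]],[0,[0.018,-0.017,0],[0,0,0]],[0,[0,0,0],[0,0,0]]])

```text
t: 9.82
tool_pos: [0.5534, -0.199, 0.0868]
tool_rot: [-1.999, -2.424, 0.0]
contact_force: [1.2, -1.0, 2.6]
opening: 0.0153
grip_force: 39.5
```

play_rows(series=[[0,[0.018,-0.017,0],[0,0,0]],[0,[0,0,0],[0,0,0]],[0,[0,0,0],[0,0,0]]])

```text
t: 10.2
tool_pos: [0.5515, -0.1979, 0.0857]
tool_rot: [-1.997, -2.422, 0.001]
contact_force: [-0.1, -1.3, -0.3]
opening: 0.0148
grip_force: 39.3
```

play_rows(series=[[0,[0.018,-0.017,0],[0,0,0]],[0,[0,0,0],[0,0,0]],[0,[0,0,0],[0,0,0]]])

```text
t: 10.58
tool_pos: [0.5513, -0.1976, 0.0866]
tool_rot: [-1.999, -2.423, 0.0]
contact_force: [-1.1, -2.5, -1.3]
opening: 0.0149
grip_force: 39.3
```

Fz fell from 4 N to zero and the sideways motion stopped: the foot has dropped in. I ease back a little and lower gently.

play_rows(series=[[0,[-0.015,0.012,0],[0,0,0]],[0,[0,0,0.03],[0,0,0]],[0,[0,0,0.03],[0,0,0]],[0,[0,0,0],[0,0,0]],[0,[0,0,0],[0,0,0]]])

```text
t: 11.2
tool_pos: [0.5522, -0.1982, 0.0837]
tool_rot: [-1.999, -2.423, 0.0]
contact_force: [-0.7, -1.5, -0.6]
opening: 0.015
grip_force: 39.3
```

```bash
python3 -c "
from h import *
st()"
```

```text
11.2 [ 0.5522 -0.1982  0.0837] yaw 100.97 z [-2.e-04  1.e-04 -1.e+00] F [-0.71 -1.54 -0.64] M [-0.124  0.096 -0.02 ] 0.015 39.3
```

play_rows(series=[[0,[-0.006,0,0.03],[0,0,0]],[0,[0,0,0.03],[0,0,0]],[0,[0,0,0.03],[0,0,0]],[0,[0,0,0.03],[0,0,0]],[0,[0,0,0.03],[0,0,0]],[0,[0,0,0],[0,0,0]],[0,[0,0,0],[0,0,0]]])

```text
t: 12.08
tool_pos: [0.5522, -0.1984, 0.0761]
tool_rot: [-1.999, -2.423, -0.0]
contact_force: [-0.3, 0.1, -0.3]
opening: 0.0151
grip_force: 39.3
```

```bash
python3 -c "
from h import *
st()"
```

```text
12.075 [ 0.5522 -0.1984  0.0761] yaw 100.97 z [-2.e-04  2.e-04 -1.e+00] F [-0.26  0.13 -0.29] M [-0.119  0.172  0.032] 0.0151 39.3
```

play_rows(series=[[0,[0,0,0.03],[0,0,0]],[0,[0,0,0.03],[0,0,0]],[0,[0,0,0.02],[0,0,0]],[0,[0,0,0],[0,0,0]]])

```text
t: 12.58
tool_pos: [0.5522, -0.1985, 0.0721]
tool_rot: [-1.999, -2.423, 0.0]
contact_force: [-0.1, -1.4, -0.5]
opening: 0.0151
grip_force: 39.3
```

play_rows(series=[[0,[0,0,0.02],[0,0,0]],[0,[0,0,0],[0,0,0]],[0,[0,0,0],[0,0,0]]])

```text
t: 12.95
tool_pos: [0.5523, -0.1985, 0.0712]
tool_rot: [-1.999, -2.424, -0.0]
contact_force: [-0.7, -0.3, -1.1]
opening: 0.0147
grip_force: 39.3
```

play_rows(series=[[0,[0,0,0.02],[0,0,0]],[0,[0,0,0],[0,0,0]],[0,[0,0,0],[0,0,0]]])

```text
t: 13.32
tool_pos: [0.5524, -0.1986, 0.0706]
tool_rot: [1.999, 2.423, -0.0]
contact_force: [-1.9, -1.1, 2.9]
opening: 0.0154
grip_force: 39.5
```

```bash
python3 -c "
from h import *
st()"
```

```text
13.325 [ 0.5524 -0.1986  0.0706] yaw 100.97 z [ 2.e-04 -2.e-04 -1.e+00] F [-1.89 -1.09  2.9 ] M [-0.155  0.314 -0.019] 0.0154 39.5
```

It is seated where expected (TCP z 0.0706, predicted 0.0708) at about 3–4 N. I release it and go straight up.

play_rows(series=[[0,[0,0,0],[0,0,0]],[0.25,[0,0,0],[0,0,0]],[0.5,[0,0,0],[0,0,0]],[0.6,[0,0,0],[0,0,0]],[0.6,[0,0,0],[0,0,0]],[0.6,[0,0,0],[0,0,0]],[0.6,[0,0,0],[0,0,0]],[0.6,[0,0,0],[0,0,0]]], force=20)

```text
t: 14.32
tool_pos: [0.5523, -0.1985, 0.0703]
tool_rot: [1.999, 2.424, 0.0]
contact_force: [-0.5, -0.1, 0.5]
opening: 0.051
grip_force: 0.0
```

play_rows(series=[[0.6,[0,0,-0.2],[0,0,0]],[0.6,[0,0,-0.4],[0,0,0]],[0.6,[0,0,-0.5],[0,0,0]],[0.6,[0,0,-0.5],[0,0,0]],[0.6,[0,0,-0.5],[0,0,0]],[0.6,[0,0,-0.5],[0,0,0]],[0.6,[0,0,-0.3],[0,0,0]],[0.6,[0,0,0],[0,0,0]]])

```text
t: 15.32
tool_pos: [0.5532, -0.1989, 0.2177]
tool_rot: [1.996, 2.421, 0.001]
contact_force: [-0.6, 0.8, -1.1]
opening: 0.0511
grip_force: 0.0
```

```bash
python3 -c "
from h import *
st()
s=imaging.get_image('side')
print('exp top/mouldline',proj(s,[.5523,-.1985,.132]),proj(s,[.5523,-.1985,.05]))
cv2.imwrite('pics/a3.png',cv2.convertScaleAbs(cv2.resize(s['color'][150:254,270:374],(560,560),interpolation=cv2.INTER_CUBIC),alpha=1.4))"
```

```text
15.325 [ 0.5532 -0.1989  0.2177] yaw 100.97 z [ 0.0035 -0.0017 -1.    ] F [-0.58  0.8  -1.08] M [ 0.035  0.007 -0.004] 0.0511 0.0
exp top/mouldline [323.10854519 192.91068063] [322.66422145 220.09809243]
```

View pics/a3.png

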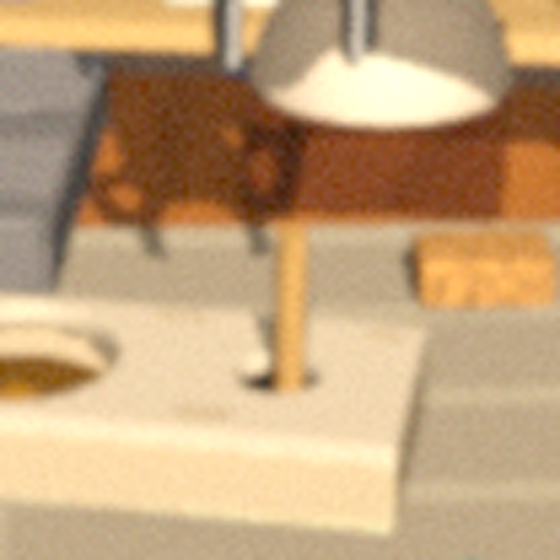

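The pin stands upright in the well, with its top at crop (293,228), i.e. image (324.4,192.3) against an expected (323.1,192.9). That is full seating depth, and the gripper is clear.

```bash
python3 -c "
from station import ctrl
print(ctrl.finish_job())"
```

```text
the job is handed in; nothing more can be done
None
```

The long pin is standing upright in the well's socket, seated to the expected full depth and released with the gripper clear; I handed the job in at about 15 s (no verdict was returned), and measured forces on the mould stayed around 4 N.

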